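# Refit the knob of the bar lamp control and hold it pressed

### The job

The control box for the bar lamps has lost its knob. Lift the loose cover plate off its two pins and lay it flat on the free bar to the left of the box; then take the knob, turn it so that its pointer faces the way the flat of the D-shaft faces, push it fully home on the shaft, and press it in against the shaft's spring as far as it goes. Finish while holding: end the job with the knob still pressed in under the gripper, do not let go, and leave the tealight, the cup and the votive glass where they stand.

Things in the scene. Friction and masses are not known exactly. Their poses are not given: they have to be found in the camera images.
- housing: Dark steel control box fixed to the bar, open on top, 150 x 130 x 67 mm (x, y, z), walls 5 mm; origin at the centre of its underside, z up. A level deck inside is 36 mm above the bar; the D-shaft stands upright in its middle. Two 6 mm pins rise 10 mm above the rim at box x, y = (+60, +50) and (-60, -50) mm. Black cable gland on the +x wall. The bar is empty at x 0.38-0.62, y 0.19-0.40 m.
- cover: Loose aluminium cover plate, 150 x 130 x 4 mm, 0.25 kg; origin at the centre of its underside, z up, axes as the box's at the start. It lies on the box's rim (origin 67 mm above the bar) with the two pins through 9 mm holes, and lifts straight off.
- cover_handle (a point): Top centre of the cover's handle, 31 mm above the cover's underside: an upright bar 50 mm long along the cover's x, 14 mm thick along y, reaching down to a foot 62 x 24 mm whose top is 6.7 mm above the cover's underside.
- knob: Loose grey knob, 0.06 kg, standing on the bar; origin at the centre of its underside, z up. Round skirt 45 mm wide, 20 mm high, bar grip on top. D-shaped bore 16 mm deep in the underside: radius 8 mm about the origin, cut by a flat 4.5 mm from the axis on the +x (pointer) side. To go on, knob +x must point as shaft_tip +x within about 0.15 rad; about 1 mm of play all round.
- knob_grip (a point): Top centre of the knob's bar grip, 47 mm above the knob's underside. The grip is 44 mm long along the knob's x, 18 mm thick along y, and reaches down to the skirt (20 mm above the underside). At its +x end stands a small pointed nose, the pointer, to 30 mm from the axis, 20 to 36 mm above the underside.
- shaft_tip (a point): Centre of the upper end of the steel D-shaft (14 mm diameter, tapered in the last 2.5 mm); 64 mm above the bar when not pressed. z up; +x points out of the flat, which is 3.5 mm from the axis and up to 0.4 rad off the box's x (roughly away from the robot). The shaft turns only stiffly (0.06 N m). Knob fully home: its underside is 16 mm below this point.
- shaft (a joint): How far the shaft is pressed down, m: 0 is out, 0.005 is the stop. Spring: 3.6 N to start it moving, 9.6 N at the stop; it comes out again when let go.
- tealight: Bystander: tealight candle in its round aluminium cup, 40 mm wide, 44 mm high with its flame, origin at its underside; leave it.
- steel_cup: Bystander: steel cup with a strap handle, 58 x 79 x 92 mm, origin at its underside; leave it.
- votive: Bystander: low votive glass, 74 mm wide, 43 mm high, origin at its underside; leave it.
Things that resemble listed ones, but are neither listed nor needed, are in the scene too. Of the things that look like the knob, the middle-sized one is meant.

How it is judged:
By the outcome, as a careful person would: the job done as asked, in the order asked, and still so for the second after the job is handed in, while the arm keeps its last pose, push and grip.
It also fails if it takes over 48 s, if anything falls off the work surface, if the arm or the gripper's body presses on something with over 40 N, if the wrist force passes 120 N, or if a joint passes its speed limit or range.

### The arm

A 7-joint arm with a two-finger parallel gripper is mounted at the origin on a cart in front of the work surface, level with it; the furniture and walls round the work are solid. World frame = base frame: x ahead of the robot, y to its left, z up, the work surface at z = 0. Lengths are in m, angles in rad, forces in N, time in s.
With the tool pointing down it reaches from about 0.4 to 0.85 m from the base axis. Payload 4.5 kg.
Tool frame: the origin (TCP) lies on the centre line of the jaws, within the pads' length; the fingertips stand 17 mm ahead of it and the grasp point (between the pads) lies 2 mm behind it; z points along the fingers, y is the direction in which the jaws open and shut (so a half turn about z gives the same grasp; the last joint's range is limited). The gripper opens to 88 mm and grips with 3 to 60 N. Pads are 18 mm wide; open, the fingers measure 123 mm over their backs; the gripper's body (75 mm by 187 mm) begins 45 mm behind the grasp point.
Start: joints at [1.182, 0.689, -0.195, 1.565, 0.157, 0.902, -0.215], TCP at [0.256, -0.57, 0.256] pointing down, gripper open.
Joint ranges: [-3.01, 3.01], [-0.46, 2.08], [-1.47, 1.51], [0.13, 2.56], [-1, 4.14], [0.04, 2.09], [-2.66, 2.66]. Speed limits (rad/s): [2.57, 2.57, 3.14, 3.14, 3.14, 3.14, 3.14].

### API

Orientations are given as a unit quaternion [x, y, z, w].
In Python, from station import robot, claw, planner, readout, eyes, job gives the robot as it stands. Calls block until the motion is done:
- robot.move_pose(position, orientation): joint-space move of the TCP to a pose.
- robot.servo_line(position, attitude=None, max_speed=0.15): straight line of the TCP; attitude=None keeps the orientation; max_speed is the mean speed in m/s.
- robot.move_joints(angles): joint-space move.
- claw.release() and claw.grasp(strength=None): open the fingers fully, or close them until they stop; strength is the grip in N (None keeps the last).
- robot.hold(seconds).
- planner.solve_ik(position, orientation): joint angles nearest the present ones, or None.
- readout.sense(): the state.
- eyes.read_camera(name): name is "scene" or "top"; returns the picture (420x560x3 uint8, red, green, blue); there is no depth.
- eyes.camera_params(name): a dict with "camera_matrix" (3x3 intrinsics, pixels), "rvec" (rotation vector, rad) and "tvec" (3), from world to camera coordinates, as OpenCV has them. Camera axes: x right, y down, z forward; pixel columns grow to the right and rows downward; lengths in m; the calibration is good to about 2 mm. A picture is of the moment at which its call begins. camera_params takes no time and is no camera call.
A pose or a line that the arm cannot do raises robot.Unreachable and nothing moves.
- job.job_done(): hands the job in, once; it reports no verdict.
The state is a dict: "time_s": time; "qpos": joint angles; "qvel": joint speeds; "tau": joint torques, N m; "eef_pos": TCP position; "eef_rot": TCP orientation; "force": force on the tool from outside, world axes, zero at the start; "ft_torque": the same for the moment, N m; "gripper_width": opening from 0.0 (shut) to 1.0 (fully open).
Only numpy, scipy, OpenCV 4.12 (cv2) and the standard library are available. Lean on these libraries where they do the work, as an engineer would, in place of code of your own. Each camera call takes 0.05 s, during which the arm holds its last target.

## Working session

There is one attempt and no reset: what is moved stays moved. The work goes in short steps, each a Python script; the robot and the scene stay as the last script left them, time stands still between calls to the robot, and variables do not carry over. Pictures are saved under pics/ and viewed, and the job is handed in when it is done.

```bash
mkdir -p pics; ls; python3 - <<'E'
from station import robot, claw, planner, readout, eyes, job
import cv2,numpy as np
for n in("scene","top"):
    im=eyes.read_camera(n); cv2.imwrite(f"pics/{n}0.png",im[:,:,::-1])
    p=eyes.camera_params(n); R=cv2.Rodrigues(np.array(p["rvec"]))[0]
    print(n,np.round(p["camera_matrix"],1).tolist(),np.round(-R.T@np.array(p["tvec"]).ravel(),3),np.round(R,2).tolist())
s=readout.sense();print({k:np.round(v,3).tolist() for k,v in s.items()})
E
```

```text
pics
scene [[400.1, 0.0, 285.0], [0.0, 400.1, 212.3], [0.0, 0.0, 1.0]] [ 0.226 -0.858  0.512] [[0.9, -0.44, 0.02], [-0.18, -0.4, -0.9], [0.41, 0.8, -0.44]]
top [[401.9, 0.0, 279.0], [0.0, 401.9, 204.1], [0.0, 0.0, 1.0]] [ 0.55  -0.135  0.928] [[-0.03, -1.0, 0.01], [-0.99, 0.02, -0.1], [0.1, -0.01, -1.0]]
{'time_s': 0.1, 'qpos': [1.182, 0.69, -0.195, 1.566, 0.157, 0.903, -0.215], 'qvel': [0.001, -0.003, -0.0, -0.004, 0.001, -0.002, -0.002], 'tau': [-0.003, -52.85, -1.272, -15.384, -0.053, 0.002, 0.0], 'eef_pos': [0.256, -0.569, 0.255], 'eef_rot': [0.978, 0.21, -0.0, -0.001], 'force': [-0.149, -0.09, -0.371], 'ft_torque': [-0.031, 0.01, 0.039], 'gripper_width': 1.0}
```

View pics/scene0.png

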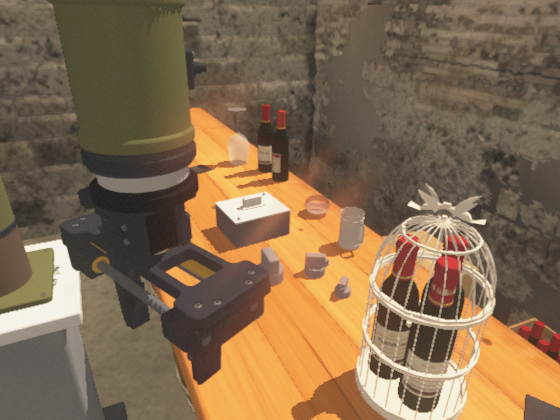

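View pics/top0.png

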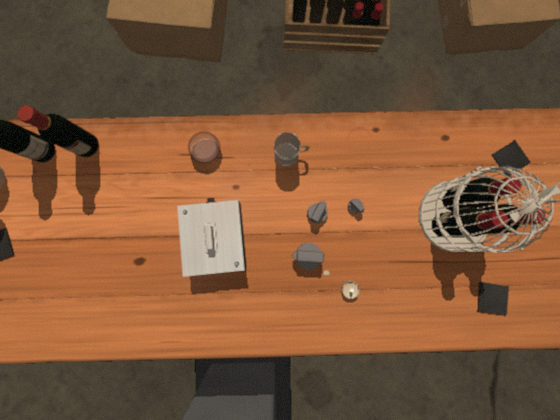

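Three knob-like things in the top view: (309,256) looks large, (317,212) middle and (356,206) small. I'll enlarge them, and the cover.

```bash
python3 - <<'E'
import cv2,numpy as np
a=cv2.imread("pics/top0.png")
b=cv2.imread("pics/scene0.png")
c1=cv2.resize(a[185:285,285:375],None,fx=4,fy=4,interpolation=cv2.INTER_CUBIC) 
c2=cv2.resize(a[190:290,165:255],None,fx=4,fy=4,interpolation=cv2.INTER_CUBIC)
cv2.imwrite("pics/crop_top.png",np.hstack([c1,c2]))
cv2.imwrite("pics/crop_scene.png",cv2.resize(b[185:310,205:365],None,fx=4.5,fy=4.5,interpolation=cv2.INTER_CUBIC))
E
```

```text
(no output)
```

View pics/crop_top.png

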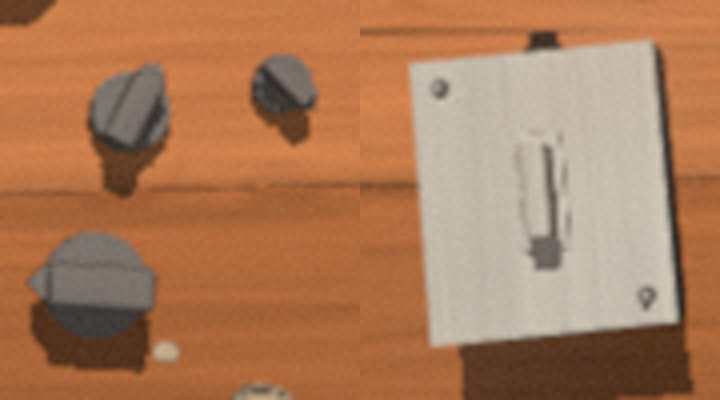

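View pics/crop_scene.png

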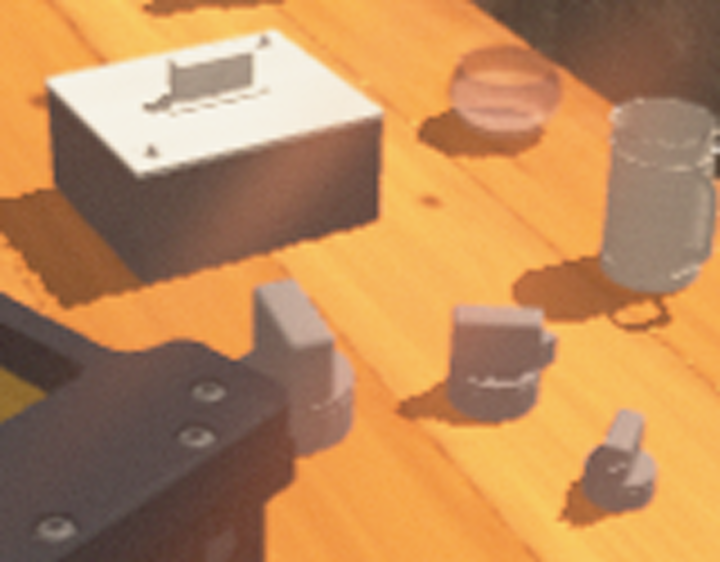

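The middle-sized knob is the one at (317,212): its skirt is about 20 px, or 45 mm. The one at (309,256) is about 27 px (60 mm) and the one at (356,206) about 15 px, so both are decoys. The cover is the white plate at (211,239) with the gland at the top (+x), and the cup, votive and tealight are at (287,150), (204,147) and (350,290). Next I'll measure the poses.

```bash
cat > h.py <<'E'
import cv2,numpy as np
from scipy.spatial.transform import Rotation as Rot
from station import robot, claw, planner, readout, eyes, job
def cam(n):
    p=eyes.camera_params(n); R=cv2.Rodrigues(np.array(p["rvec"],float))[0]
    return np.array(p["camera_matrix"]),R,np.array(p["tvec"],float).ravel()
def ray(n,uv):
    K,R,t=cam(n); d=R.T@np.linalg.solve(K,[uv[0],uv[1],1.]); return -R.T@t,d
def onplane(n,uv,z):
    c,d=ray(n,uv); return c+d*(z-c[2])/d[2]
def proj(n,P):
    K,R,t=cam(n); q=K@(R@np.asarray(P,float)+t); return q[:2]/q[2]
def down(yaw):  # tool z down; tool x along (cos yaw, sin yaw), tool y (jaws) perpendicular
    x=np.array([np.cos(yaw),np.sin(yaw),0]); z=np.array([0,0,-1.]); y=np.cross(z,x)
    return Rot.from_matrix(np.c_[x,y,z]).as_quat()
def snap(n,name):
    im=eyes.read_camera(n)[:,:,::-1].copy(); cv2.imwrite(f"pics/{name}.png",im); return im
def st(m=""):
    s=readout.sense(); print(m,"t",round(s["time_s"],2),"p",np.round(s["eef_pos"],4),"F",np.round(s["force"],1),"M",np.round(s["ft_torque"],2),"w",round(float(s["gripper_width"]),3)); return s
E
python3 - <<'E'
from h import *
a=cv2.imread("pics/top0.png")
hsv=cv2.cvtColor(a,cv2.COLOR_BGR2HSV)
m=((hsv[:,:,1]<70)&(hsv[:,:,2]>130)).astype(np.uint8)
roi=np.zeros_like(m); roi[190:290,165:255]=1; m&=roi
cs,_=cv2.findContours(m,cv2.RETR_EXTERNAL,cv2.CHAIN_APPROX_NONE); c=max(cs,key=cv2.contourArea)
W=np.array([onplane("top",q[0].astype(float),0.071)[:2] for q in c],np.float32)
r=cv2.minAreaRect(W*1000); print("cover",r)
# pins: dark spots
for uv in [(165+(440-360)/4,190+88/4),(165+(647-360)/4,190+297/4)]:
    print("pin",uv,onplane("top",uv,0.075))
# knob grey masks
g=(hsv[:,:,1]<60)&(hsv[:,:,2]>60); g=g.astype(np.uint8)
g[:185]=0;g[285:]=0;g[:,:285]=0;g[:,375:]=0
n,l,s,ce=cv2.connectedComponentsWithStats(g)
for i in range(1,n):
    if s[i,4]>30: print(s[i],ce[i])
K=cv2.resize(np.hstack([a[190:235,295:340]]),None,fx=12,fy=12,interpolation=cv2.INTER_CUBIC)
cv2.imwrite("pics/knobzoom.png",K)
b=cv2.imread("pics/scene0.png")
cv2.imwrite("pics/knobzoom_s.png",cv2.resize(b[245:285,290:340],None,fx=12,fy=12,interpolation=cv2.INTER_CUBIC))
E
```

```text
cover ((566.006103515625, 1.8411178588867188), (150.9050750732422, 130.2355194091797), 4.2537522315979)
pin (185.0, 212.0) [0.62118868 0.05445718 0.075     ]
pin (236.75, 264.25) [ 0.50842627 -0.05360219  0.075     ]
[349 199  15  14 128] [355.6328125 205.3203125]
[308 202  19  20 286] [317.35314685 211.77622378]
[293 244  30  25 528] [308.37689394 255.76893939]
```

View pics/knobzoom.png

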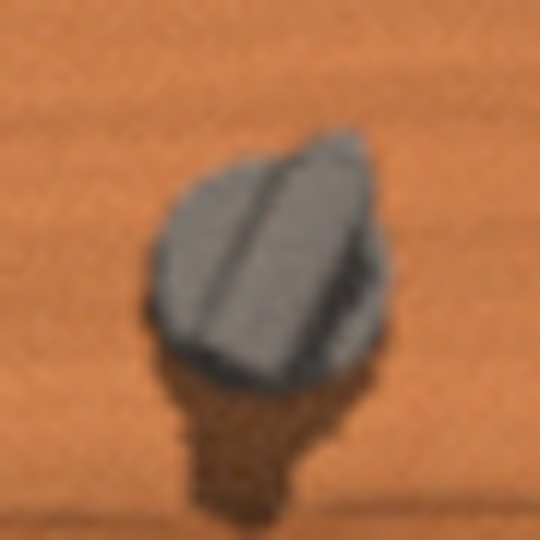

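View pics/knobzoom_s.png

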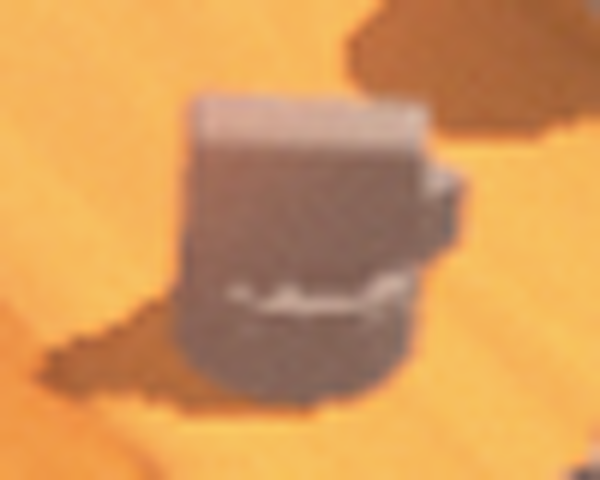

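The top zoom shows the pointer towards the upper right, at zoom (350,130). The scene zoom agrees: bar grip with its nose on the far right at (460,190). The cover is at about (0.5655, 0.001) with a yaw of about 0.072, and the pins agree with the outline. Now the cover.

```bash
python3 - <<'E'
from h import *
for u,v in [(203,335),(285,375),(272,170),(355,240)]:
    pass
P=np.array([onplane("top",(295+(u+.5)/12-.5,190+(v+.5)/12-.5),0.047)[:2] for u,v in [(203,335),(285,375),(360,235)]])
print("grip corners",P.round(4),"centre",((P[0]+P[2])/2).round(4),"yaw",np.arctan2(*(P[2]-P[1])[::-1]),"len",np.linalg.norm(P[2]-P[1]),"thick",np.linalg.norm(P[1]-P[0]))
print("skirt",onplane("top",(317.2,211.6),0.02))
c=np.array([0.5655,0.001]); yaw=0.072
for y in (yaw,yaw+np.pi):
    print(y,planner.solve_ik([*c,0.2],down(y)),planner.solve_ik([0.5,0.295,0.05],down(y*1)))
for y in (-.45,-.45+np.pi): print(y,planner.solve_ik([*((P[0]+P[2])/2),0.05],down(y)))
E
```

```text
grip corners [[ 0.6046 -0.2165]
 [ 0.5969 -0.2312]
 [ 0.6222 -0.2459]] centre [ 0.6134 -0.2312] yaw -0.5248168423380157 len 0.029300444636747417 thick 0.0166591745812793
skirt [ 0.61922856 -0.23245595  0.02      ]
0.072 [-0.08162948  0.68280288 -0.00279597  1.810689    0.00292238  0.64810475
 -1.58492475] [-0.8623995   0.99999343  0.45112463  1.84791774 -0.86523135  0.50284747
 -1.30569258]
3.213592653589793 [ 0.36695353  0.7937266  -0.79961718  1.78661717  0.72377046  0.88206343
  0.8730221 ] [-0.4693757   0.94383505 -0.24865156  1.82664209  0.49525008  0.43272033
  0.56963535]
-0.45 [ 0.2408541   1.00144343  0.09379521  1.59577821 -0.15113104  0.55147581
 -1.60027802]
2.691592653589793 [ 0.56879687  1.04836824 -0.54135908  1.57590513  0.73381692  0.72991311
  0.80638108]
```

```bash
python3 - <<'E'
from h import *
c=[0.5655,0.001]; q=down(0.072)
robot.move_pose([*c,0.17],q); st("above")
robot.servo_line([*c,0.095],max_speed=0.12); st("down")
claw.grasp(25); st("grasp")
robot.servo_line([*c,0.135],max_speed=0.08); st("lift")
snap("scene","lift_s")
E
```

```text
above t 2.43 p [ 5.656e-01 -4.000e-04  1.701e-01] F [ 0.6 -0.  -0.3] M [0.02 0.01 0.  ] w 0.999
down t 3.21 p [0.566  0.0009 0.0954] F [-0.4 -0.6 -0.4] M [-0.01  0.01 -0.01] w 0.998
grasp t 4.32 p [0.5655 0.0011 0.095 ] F [ 0.4 -0.2 -0.5] M [0.11 0.02 0.  ] w 0.157
lift t 4.97 p [0.5654 0.001  0.1351] F [ 0.1  1.  -2.6] M [ 0.04  0.04 -0.03] w 0.158
```

View pics/lift_s.png

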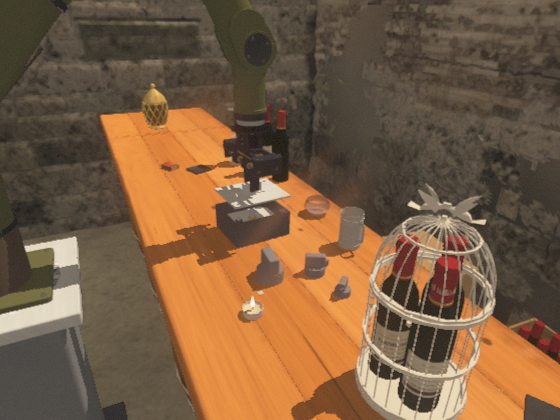

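The cover is up, level in the jaws, and clear of the pins (scene picture around (252,192)). Carrying it to the free bar.

```bash
python3 - <<'E'
from h import *
q=down(0.04)
robot.servo_line([0.5655,0.001,0.16],max_speed=0.15)
robot.servo_line([0.50,0.295,0.12],q,max_speed=0.25);st("over")
robot.servo_line([0.50,0.295,0.040],max_speed=0.12)
robot.servo_line([0.50,0.295,0.0285],max_speed=0.04);st("placed")
claw.release();st("rel")
robot.servo_line([0.50,0.295,0.10],max_speed=0.2);st("up")
snap("top","placed_t")
E
```

```text
over t 6.7 p [0.5006 0.2929 0.12  ] F [-0.7  0.3 -1.9] M [0.06 0.03 0.05] w 0.156
placed t 7.96 p [0.4999 0.295  0.0284] F [-0.  -1.2 -2.2] M [ 0.05  0.03 -0.03] w 0.155
rel t 9.12 p [0.5    0.295  0.0285] F [ 0.7  0.7 -0.1] M [0.06 0.02 0.01] w 0.998
up t 9.62 p [0.4998 0.295  0.0999] F [-0.2 -0.4 -0.2] M [ 0.    0.05 -0.  ] w 1.004
```

View pics/placed_t.png

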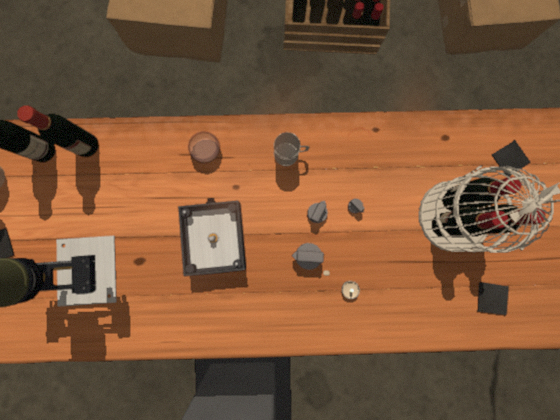

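The cover lies on the bar at about (85,270), and the open box with its shaft at (213,238) is in clear view. Zooming on the shaft in both cameras.

```bash
python3 - <<'E'
from h import *
a=np.mean([eyes.read_camera("top")[:,:,::-1].astype(float) for _ in range(4)],0).astype(np.uint8)
b=np.mean([eyes.read_camera("scene")[:,:,::-1].astype(float) for _ in range(4)],0).astype(np.uint8)
cv2.imwrite("pics/t1.png",a);cv2.imwrite("pics/s1.png",b)
f=lambda im,x,y,w,s:cv2.resize(im[y:y+w,x:x+w],None,fx=s,fy=s,interpolation=cv2.INTER_CUBIC)
cv2.imwrite("pics/shaft1.png",np.hstack([f(a,203,228,20,20),f(b,228,190,50,8)]))
cv2.imwrite("pics/box1.png",f(a,170,195,85,7))
st()
E
```

```text
t 10.07 p [0.4998 0.2949 0.0995] F [ 0.3 -0.5 -0.4] M [ 0.    0.04 -0.06] w 1.002
```

View pics/shaft1.png

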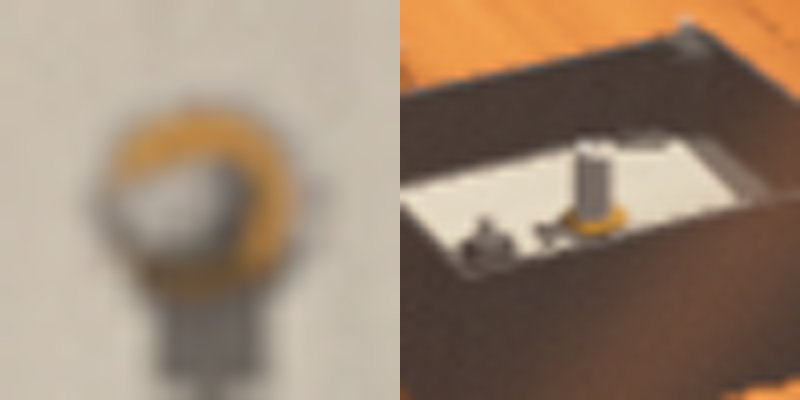

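View pics/box1.png

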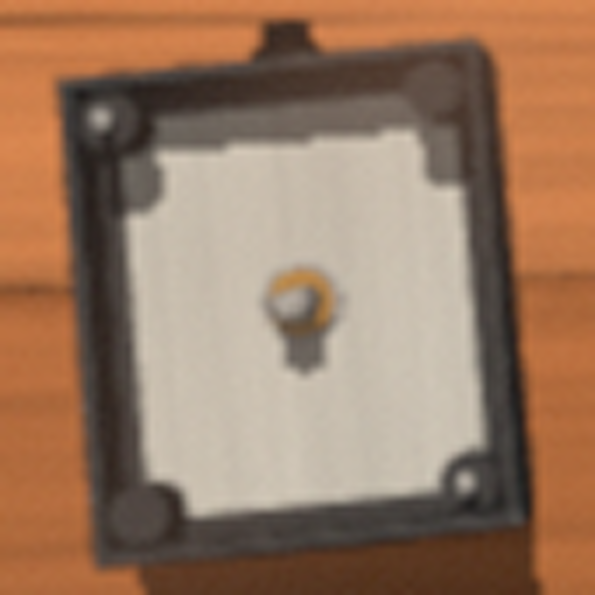

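```bash
python3 - <<'E'
from h import *
a=cv2.imread("pics/t1.png"); 
x0,y0=203,228
c=a[y0:y0+20,x0:x0+20].astype(float)
d=c[:,:,2]-c[:,:,0]  # R-B orange-ness
print(np.round(d[3:16,4:17]).astype(int)); print(np.round(c.mean(2)[3:16,4:17]).astype(int))
up=cv2.resize(np.dstack([d]),None,fx=10,fy=10,interpolation=cv2.INTER_CUBIC)
br=cv2.resize(c.mean(2),None,fx=10,fy=10,interpolation=cv2.INTER_CUBIC)
for th in (40,50,60):
    pts=[]
    for x in range(68,106):  # go upward from grey centre to orange
        col=up[:,x]; 
        for y in range(100,55,-1):
            if col[y]<th<=col[y-1]:
                pts.append((x,y));break
    pts=np.array(pts,float)
    uv=np.c_[x0+(pts[:,0]+.5)/10-.5,y0+(pts[:,1]+.5)/10-.5]
    W=np.array([onplane("top",p,0.064)[:2] for p in uv])
    vx,vy,mx,my=cv2.fitLine(W.astype(np.float32),cv2.DIST_HUBER,0,1e-6,1e-6).ravel()
    n=np.array([-vy,vx]); n*=np.sign(n[0])
    print(th,len(pts),"pts",pts[0],pts[-1],"normal yaw",np.arctan2(n[1],n[0]),"mean",mx,my)
for uv in [(x0+155/20-.5,y0+205/20-.5)]: print("tip centre",onplane("top",uv,0.064))
for p in [(.5655,.001,.064),(.5655,.001,.037)]: print(proj("top",p),proj("scene",p))
E
```

```text
[[ 26  28  26  27  27  27  26  26  26  26  26  26  25]
 [ 28  27  27  24  24  26  26  25  24  26  27  27  26]
 [ 25  25  27  33  42  54  56  47  34  25  24  26  28]
 [ 27  27  45  75  96 112 112 106  79  43  24  24  24]
 [ 25  38  81 109 103  94  87  91 101  80  33  23  24]
 [ 25  45  76  69  53  40  30  32  73  94  50  24  24]
 [ 23  34  35  24  23  21  18  16  45  89  64  24  23]
 [ 21  21  21  20  21  20  17  16  52  94  64  25  23]
 [ 23  21  20  20  18  18  16  20  69  96  49  23  24]
 [ 26  26  28  23  22  20  22  35  78  84  33  21  25]
 [ 27  30  32  35  36  39  42  48  62  48  21  22  23]
 [ 28  25  24  28  37  43  42  33  25  21  21  24  25]
 [ 26  27  25  19  15  20  17  15  16  20  26  24  25]]
[[187 188 187 185 185 187 186 187 185 184 186 182 182]
 [186 187 187 184 182 175 176 176 178 183 186 183 184]
 [188 184 175 168 162 148 148 151 157 172 182 185 182]
 [186 173 155 145 139 133 132 134 138 150 170 181 183]
 [183 161 140 135 130 133 132 123 128 136 155 175 185]
 [176 152 138 141 147 150 134 110 114 126 149 168 177]
 [166 143 150 159 167 161 141 108  97 119 143 153 168]
 [160 137 152 167 162 153 133  99  96 117 140 154 169]
 [171 135 130 152 147 136 110  83 101 118 140 160 174]
 [180 148 120 117 110 100  88  82 101 114 126 158 176]
 [184 170 132  87  83  83  79  79  90 102 137 174 186]
 [190 185 154 104  86  84  83  86  91 119 165 187 186]
 [191 189 176 138  97  92  91  94 101 147 187 191 186]]
40 38 pts [68. 93.] [105.  83.] normal yaw 0.24846537 mean 0.56856567 0.0011339125
50 38 pts [68. 91.] [105.  81.] normal yaw 0.23286006 mean 0.56903744 0.001044091
60 38 pts [68. 89.] [105.  79.] normal yaw 0.22557457 mean 0.5694024 0.0011261115
tip centre [0.56550764 0.00319152 0.064     ]
[211.27622325 237.72735114] [251.79900694 208.84253743]
[213.20547447 237.89405476] [251.99443053 218.23566756]
```

```bash
python3 - <<'E'
from h import *
k=[0.6197,-0.2333]; y=-0.50
print("cup",onplane("top",(287,148),.09),"cup handle",onplane("top",(304,165),.05), onplane("top",(306,150),.08))
print(planner.solve_ik([*k,.04],down(y)),planner.solve_ik([.566,.0018,.1],down(.27)))
R=Rot.from_euler('z',-y).as_matrix()
for p in [(287,148,.09),(306,150,.08),(306,165,.05)]:
    w=onplane("top",p[:2],p[2])-np.array([*k,0]); print("in tool xy",(R@w)[:2])
E
```

```text
cup [ 0.75096364 -0.16544243  0.09      ] cup handle [ 0.72127577 -0.2035476   0.05      ] [ 0.74803085 -0.2065384   0.08      ]
[ 0.24735245  1.0220396   0.08280892  1.5733428  -0.13502535  0.55181263
 -1.66500031] [-0.05894045  0.84068436 -0.04392694  1.86777679  0.07776011  0.43476612
 -1.45959564]
in tool xy [0.08266203 0.12248176]
in tool xy [0.09979072 0.0850106 ]
in tool xy [0.0769125  0.07086329]
```

```bash
python3 - <<'E'
from h import *
k=[0.6197,-0.2333]; q=down(-0.50)
robot.servo_line([0.5,0.295,0.15],max_speed=0.25)
robot.move_pose([*k,0.13],q); st("above")
robot.servo_line([*k,0.040],max_speed=0.12); st("down")
a=snap("top","k_t");b=snap("scene","k_s")
f=lambda im,x,y,w,s:cv2.resize(im[y:y+w,x:x+w],None,fx=s,fy=s,interpolation=cv2.INTER_CUBIC)
cv2.imwrite("pics/kk.png",np.hstack([f(a,270,170,90,4),f(b,270,220,90,4)]))
E
```

```text
above t 12.38 p [ 0.6204 -0.231   0.1299] F [-0.5  1.2  0.8] M [ 0.08 -0.01  0.  ] w 1.0
down t 13.28 p [ 0.6203 -0.2336  0.0407] F [ 0.2 -0.4 -0.9] M [ 0.08  0.02 -0.09] w 0.998
```

View pics/kk.png

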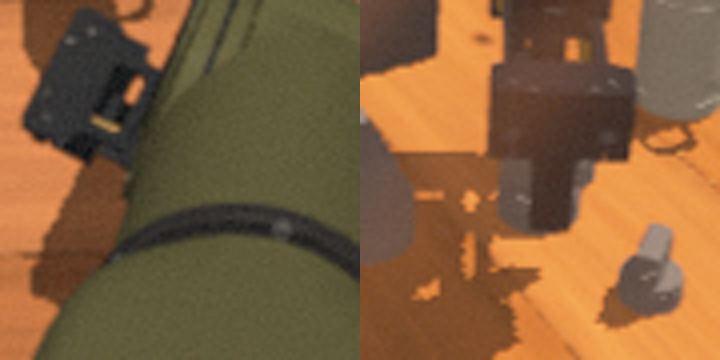

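View pics/k_t.png

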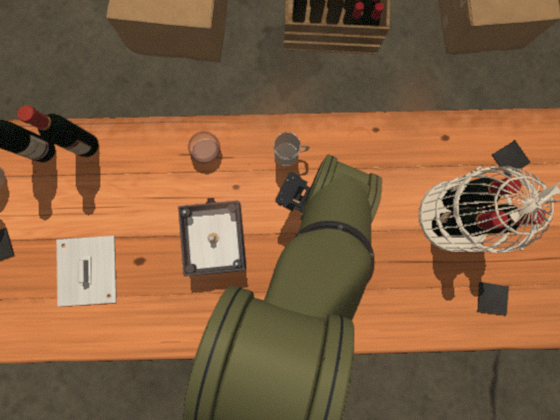

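The scene view shows the jaws straddling the middle knob, and the cover and box are unobstructed at (86,271) and (213,238). The cover position checks camera bias against the known TCP drop point (0.500, 0.295).

```bash
python3 - <<'E'
from h import *
a=cv2.imread("pics/k_t.png"); hsv=cv2.cvtColor(a,cv2.COLOR_BGR2HSV)
m=((hsv[:,:,1]<70)&(hsv[:,:,2]>120)).astype(np.uint8)
r=np.zeros_like(m);r[225:315,45:130]=1
cs,_=cv2.findContours(m&r,cv2.RETR_EXTERNAL,cv2.CHAIN_APPROX_NONE); c=max(cs,key=cv2.contourArea)
W=np.array([onplane("top",p[0].astype(float),.004)[:2] for p in c],np.float32)*1000
print("cover",cv2.minAreaRect(cv2.convexHull(W)))
# box rim: dark pixels
m=((hsv[:,:,2]<95)).astype(np.uint8); r[:]=0; r[202:272,172:250]=1
cs,_=cv2.findContours(m&r,cv2.RETR_EXTERNAL,cv2.CHAIN_APPROX_NONE); c=max(cs,key=cv2.contourArea)
W=np.array([onplane("top",p[0].astype(float),.067)[:2] for p in c],np.float32)*1000
print("rim",cv2.minAreaRect(cv2.convexHull(W)))
# deck (light): inner at z=.036, partly shadowed
claw.grasp(40); st("grasp")
k=readout.sense()["eef_pos"]
robot.servo_line([.6197,-.2333,0.14],max_speed=0.15); st("lift")
robot.move_pose([.566,.0018,.16],down(.27)); st("over")
a=snap("top","o_t");b=snap("scene","o_s")
f=lambda im,x,y,w,s:cv2.resize(im[y:y+w,x:x+w],None,fx=s,fy=s,interpolation=cv2.INTER_CUBIC)
cv2.imwrite("pics/oo.png",np.hstack([f(a,165,195,90,4),f(b,205,145,90,4)]))
E
```

```text
cover ((500.11444091796875, 294.15625), (149.96060180664062, 130.61019897460938), 1.9193966388702393)
rim ((565.537109375, -0.973236083984375), (154.50228881835938, 131.5373077392578), 4.448620796203613)
grasp t 14.44 p [ 0.6197 -0.2334  0.04  ] F [-0.2 -0.2 -0.7] M [ 0.04 -0.02  0.01] w 0.199
lift t 15.26 p [ 0.619  -0.2329  0.1392] F [-0.3  0.6 -1.1] M [ 0.1   0.01 -0.02] w 0.198
over t 16.22 p [ 0.5666 -0.0007  0.1598] F [ 0.1 -0.6 -0.2] M [-0.02 -0.02  0.04] w 0.198
```

View pics/oo.png

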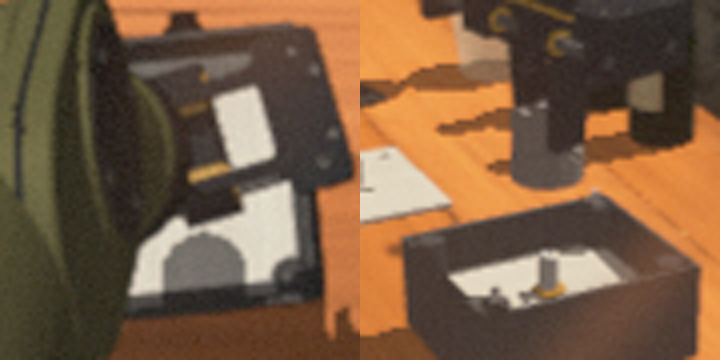

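The knob is gripped and level, nose pointing away, over the shaft. In the scene crop the knob skirt centre and the shaft are both at about column 548. I'll measure the offset once the arm has settled.

```bash
python3 - <<'E'
from h import *
robot.servo_line([.566,.0025,.12],down(.27),max_speed=0.1)
robot.hold(.3); s=st()
b=np.mean([eyes.read_camera("scene")[:,:,::-1].astype(float) for _ in range(4)],0).astype(np.uint8)
cv2.imwrite("pics/s2.png",b)
cv2.imwrite("pics/s2z.png",cv2.resize(b[165:235,220:290],None,fx=8,fy=8,interpolation=cv2.INTER_CUBIC))
e=s["eef_pos"]
print("exp knob bottom c",proj("scene",[e[0],e[1],e[2]-.04]),"skirt top",proj("scene",[e[0],e[1],e[2]-.02]),"tip",proj("scene",[.566,.0025,.064]),"base",proj("scene",[.566,.0025,.037]))
print(proj("scene",[.567,.0025,.064]),proj("scene",[.566,.0035,.064]))
E
```

```text
t 17.17 p [0.5663 0.0025 0.1205] F [ 0.2  0.5 -0.5] M [ 0.01  0.03 -0.  ] w 0.201
exp knob bottom c [251.75801453 202.69222471] skirt top [251.60906923 195.49629011] tip [251.75937416 208.57425297] base [251.95499177 217.95778002]
[252.12238626 208.5044424 ] [251.61205157 208.41904196]
```

View pics/s2z.png

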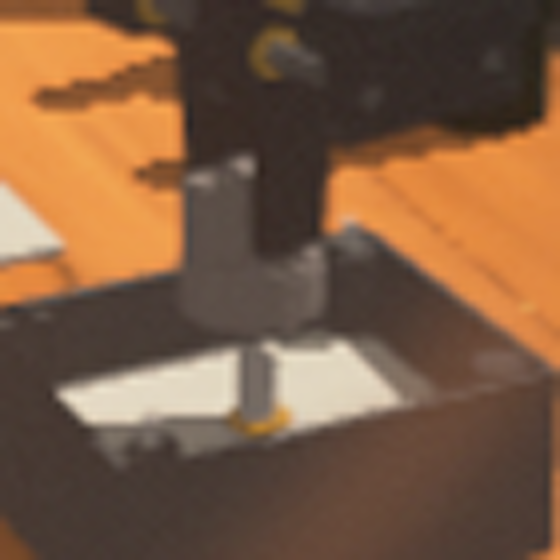

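Skirt centre is at column 251.3 (expected 251.7) and the shaft at 251.75 (expected 251.8). The knob therefore sits about 1 mm back along its own x, so I'll shift by that and descend while watching force.

```bash
python3 - <<'E'
from h import *
x,y=.5668,.0027
robot.servo_line([x,y,.107],max_speed=0.06)
z=.107
while z>.0905:
    z-=.0015
    robot.servo_line([x,y,z],max_speed=0.03); s=st(f"{z:.4f}")
    if s["force"][2]>9: break
E
```

```text
0.1055 t 17.98 p [0.5668 0.0027 0.1055] F [-0.6 -0.5 -1.1] M [-0.   -0.01  0.  ] w 0.201
0.1040 t 18.23 p [0.5668 0.0027 0.104 ] F [ 0.5  0.5 -1.6] M [ 0.02 -0.01  0.  ] w 0.199
0.1025 t 18.48 p [0.5667 0.0027 0.1024] F [-0.1  0.2 -0.8] M [-0.01  0.05 -0.01] w 0.202
0.1010 t 18.73 p [0.5668 0.0027 0.1009] F [ 1.   1.4 -0.8] M [ 0.04  0.01 -0.04] w 0.203
0.0995 t 18.98 p [0.5668 0.0027 0.0994] F [ 0.5  0.1 -1.7] M [ 0.09 -0.03 -0.  ] w 0.199
0.0980 t 19.23 p [0.5668 0.0027 0.0979] F [ 0.7 -0.7  0. ] M [ 0.03 -0.01 -0.01] w 0.2
0.0965 t 19.48 p [0.5668 0.0027 0.0964] F [ 1.1  0.6 -0.7] M [ 0.05 -0.06 -0.02] w 0.2
0.0950 t 19.73 p [0.5668 0.0027 0.0949] F [ 0.2 -0.1 -1.8] M [ 0.07 -0.03  0.02] w 0.196
0.0935 t 19.98 p [0.5668 0.0027 0.0934] F [ 1.  -0.1 -1.1] M [ 0.04 -0.11 -0.01] w 0.195
0.0920 t 20.23 p [0.5668 0.0027 0.0919] F [ 0.3 -0.  -1.8] M [-0.   -0.06 -0.  ] w 0.198
0.0905 t 20.48 p [0.5668 0.0027 0.0904] F [-0.8 -0.3 -1.1] M [ 0.01 -0.05 -0.03] w 0.2
```

It slid on without resistance. Now pressing home and against the spring.

```bash
python3 - <<'E'
from h import *
x,y=.5668,.0027
z=.0905
while z>.0770:
    z-=.001
    robot.servo_line([x,y,z],max_speed=0.02); robot.hold(.05); s=st(f"{z:.4f}")
    if s["force"][2]>17: break
E
```

```text
0.0895 t 20.78 p [0.5668 0.0027 0.0895] F [-0.2 -0.3 -2.4] M [ 0.07 -0.06 -0.04] w 0.2
0.0885 t 21.08 p [0.5668 0.0027 0.0884] F [ 0.1 -0.7 -1.2] M [ 0.03 -0.06 -0.01] w 0.204
0.0875 t 21.38 p [0.5669 0.0027 0.0877] F [-0.7  0.3  2.1] M [ 0.02  0.03 -0.01] w 0.204
0.0865 t 21.68 p [0.5669 0.0027 0.0866] F [-0.4  0.6  3.8] M [ 0.01  0.04 -0.07] w 0.198
0.0855 t 21.98 p [0.5669 0.0027 0.0856] F [-0.7 -0.4  5. ] M [-0.    0.07 -0.02] w 0.201
0.0845 t 22.28 p [0.5669 0.0027 0.0847] F [-0.3  0.2  5.8] M [ 0.01  0.15 -0.04] w 0.198
0.0835 t 22.58 p [0.5669 0.0027 0.0838] F [-1.7  0.8  6.5] M [0.   0.18 0.02] w 0.204
0.0825 t 22.88 p [0.5669 0.0027 0.0829] F [-1.4  0.9  8.6] M [ 0.05  0.22 -0.03] w 0.2
0.0815 t 23.18 p [0.567  0.0027 0.0826] F [-2.1 -0.1 13.5] M [ 0.06  0.5  -0.  ] w 0.197
0.0805 t 23.48 p [0.5671 0.0027 0.0824] F [-2.3  0.3 21.7] M [ 0.07  0.85 -0.04] w 0.203
```

The contact height (0.0878), 5 mm of spring travel and the sharp stop at about 0.0826 all match. Checking that it stays steady and how the scene looks.

```bash
python3 - <<'E'
from h import *
robot.hold(.7); st("hold")
a=snap("top","f_t");b=snap("scene","f_s")
cv2.imwrite("pics/ff.png",np.vstack([np.hstack([cv2.resize(b[165:235,220:290],None,fx=5.2,fy=5.2,interpolation=cv2.INTER_CUBIC),cv2.resize(a[100:310,30:240],(364,364))])]))
E
```

```text
hold t 24.18 p [0.5671 0.0027 0.0824] F [-3.3  0.  20.8] M [ 0.06  0.88 -0.01] w 0.199
```

View pics/ff.png

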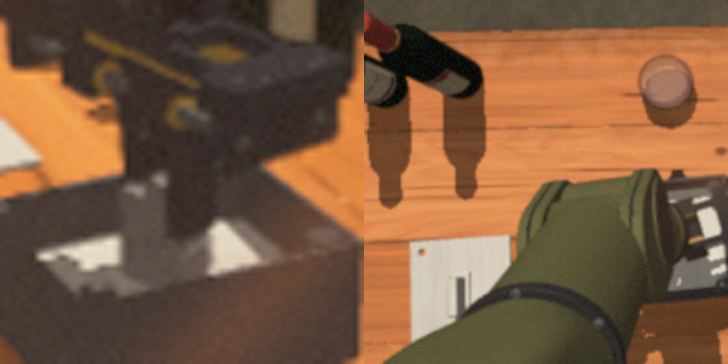

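View pics/f_s.png

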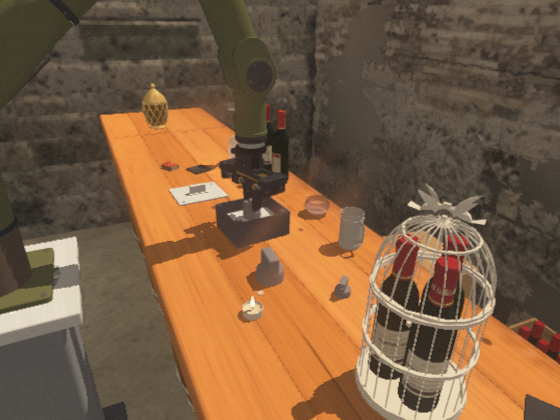

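The knob is down inside the box under the gripper at (252,213), the cover lies flat at (198,192), and the tealight, cup and votive are where they were. Handing in.

```bash
python3 - <<'E'
from h import *
job.job_done(); st()
E
```

```text
the job is handed in; nothing more can be done
the job is handed in; nothing more can be done
```

The job is handed in with the knob on the shaft, pressed to the spring's stop and still held in the gripper. I lifted the cover off its pins and laid it flat on the free bar. Then I took the middle-sized knob, turned it to a yaw of about 0.27 rad to match the flat, and pushed it home.

- **Fit and press:** the knob slid on with no measurable force. The spring engaged at a tool height of 0.0878 m, and the hard stop came about 5 mm lower. The push held steady at about 21 N at 24.2 s.
- **Cover and bystanders:** the cover measures (0.500, 0.294), within 1 mm of where I set it down. By eye, the tealight, cup and votive have not moved.
- **Disagreements:**
  - The flat's angle was read from only a few pixels and came out between 0.23 and 0.35 rad. I had no second view to confirm it, but the free fit supports the 0.27 I used.
  - A coarse box outline put the shaft about 3 mm off in y. I ignored it because the other cues, and then the fit itself, agreed with each other.

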